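# Feel along the raised bands of a book in the finishing press

### The job

The leather-bound book clamped spine up in the wooden finishing press has five raised bands across its spine. Check them by feel: with the gripper shut, run the fingertips along the middle of the spine from the head (the end with the short bare stretch before the first band) to the tail (the end with the long bare stretch), lightly touching every band in turn and staying down close to the leather between them, then come away. Touch only: do not push the book down into the press, shift or lift the press, or disturb anything else on the bench.

Things in the scene. Friction and masses are not known exactly. Their poses are not given: they have to be found in the camera images.
- press: loose wooden finishing press, 4 to 6 kg, any way round: two cheeks along its x, 360 mm long, 55 thick, 47 apart, tops 125 mm above the table; two screws across (along y) at x -140 and +140 mm, 90 mm up, their wooden handles reaching 171 mm out on the -y side. Origin under its middle at table height; z up.
- book (a joint): how far the book is pushed down in the felt-lined press: 0 at rest, grows downwards, stop at 0.008 m; springy, 0.5 N and then 1.5 N per mm, comes back by itself. The book is 204 mm tall, 40 thick, leather-bound, its spine level, along the press's x, 150 mm above the table, over the press's middle; head at -x, tail at +x.
- band1: raised band 1 of the book's spine, the one nearest the head, 24 mm from the head end: a rounded ridge of the same leather across the spine, about 12 mm wide, 43 mm long and 4 mm proud of the spine. Origin at the middle of its crest, 154 mm above the table; x along the spine towards the tail, z up. The bands are 32 mm apart, centre to centre.
- band2: raised band 2 of the book's spine, second from the head: a rounded ridge of the same leather across the spine, about 12 mm wide, 43 mm long and 4 mm proud of the spine. Origin at the middle of its crest, 154 mm above the table; x along the spine towards the tail, z up. The bands are 32 mm apart, centre to centre.
- band3: raised band 3 of the book's spine, the middle one: a rounded ridge of the same leather across the spine, about 12 mm wide, 43 mm long and 4 mm proud of the spine. Origin at the middle of its crest, 154 mm above the table; x along the spine towards the tail, z up. The bands are 32 mm apart, centre to centre.
- band4: raised band 4 of the book's spine, fourth from the head: a rounded ridge of the same leather across the spine, about 12 mm wide, 43 mm long and 4 mm proud of the spine. Origin at the middle of its crest, 154 mm above the table; x along the spine towards the tail, z up. The bands are 32 mm apart, centre to centre.
- band5: raised band 5 of the book's spine, the one nearest the tail, 52 mm from the tail end: a rounded ridge of the same leather across the spine, about 12 mm wide, 43 mm long and 4 mm proud of the spine. Origin at the middle of its crest, 154 mm above the table; x along the spine towards the tail, z up. The bands are 32 mm apart, centre to centre.
- bone_folder: flat ivory-coloured bone folder, about 136 x 22 x 4 mm, lying lengthwise on the +y cheek of the press; origin at the centre of its underside
- reel: thread reel, 36 mm across and 42 mm tall, standing on the -y cheek of the press near the tail end (x +140 mm); origin at the centre of its underside
- jar: glass jar with white cap, 72 mm across, 100 mm tall, to the robot's right; origin at the centre of its underside
- weight: brass weight, a 65 x 50 x 45 mm block with a knob on top (73 mm in all), to the robot's right; origin at the centre of its underside
- quarter_book: closed grey book with a leather spine lying flat, 170 x 124 x 28 mm, far right; origin near the centre of its underside
- hammer: hammer lying on the table, 240 mm long, to the robot's left; origin at the underside
- brush: glue brush lying on the table, 200 mm long, to the robot's left; origin at the underside
- card_stack: stack of blank cards, 100 x 100 x 28 mm, far left; origin at the centre of its underside

How it is judged:
On the way, in this order (a step that is already met when the one before it is completed fails the run):
1. the fingertips touch band 1 (counted from the head) near its middle: TCP within 10 mm along and 13 mm across (contact force between the fingers and band1 above 0.2 N and x of the grasp point in the frame of band1 between -0.01 and 0.01 m and y of the grasp point in the frame of band1 between -0.013 and 0.013 m), for 0.02 s.
2. halfway from band 1 to band 2 the fingertips pass low over the spine: TCP less than 45 mm above the band crests (x of the grasp point in the frame of band1 between 0.011 and 0.021 m and z of the grasp point in the frame of band1 below 0.045 m and y of the grasp point in the frame of band1 between -0.013 and 0.013 m), for 0.02 s.
3. the fingertips touch band 2 (counted from the head) near its middle: TCP within 10 mm along and 13 mm across (contact force between the fingers and band2 above 0.2 N and x of the grasp point in the frame of band2 between -0.01 and 0.01 m and y of the grasp point in the frame of band2 between -0.013 and 0.013 m), for 0.02 s.
4. halfway from band 2 to band 3 the fingertips pass low over the spine: TCP less than 45 mm above the band crests (x of the grasp point in the frame of band2 between 0.011 and 0.021 m and z of the grasp point in the frame of band2 below 0.045 m and y of the grasp point in the frame of band2 between -0.013 and 0.013 m), for 0.02 s.
5. the fingertips touch band 3 (counted from the head) near its middle: TCP within 10 mm along and 13 mm across (contact force between the fingers and band3 above 0.2 N and x of the grasp point in the frame of band3 between -0.01 and 0.01 m and y of the grasp point in the frame of band3 between -0.013 and 0.013 m), for 0.02 s.
6. halfway from band 3 to band 4 the fingertips pass low over the spine: TCP less than 45 mm above the band crests (x of the grasp point in the frame of band3 between 0.011 and 0.021 m and z of the grasp point in the frame of band3 below 0.045 m and y of the grasp point in the frame of band3 between -0.013 and 0.013 m), for 0.02 s.
7. the fingertips touch band 4 (counted from the head) near its middle: TCP within 10 mm along and 13 mm across (contact force between the fingers and band4 above 0.2 N and x of the grasp point in the frame of band4 between -0.01 and 0.01 m and y of the grasp point in the frame of band4 between -0.013 and 0.013 m), for 0.02 s.
8. halfway from band 4 to band 5 the fingertips pass low over the spine: TCP less than 45 mm above the band crests (x of the grasp point in the frame of band4 between 0.011 and 0.021 m and z of the grasp point in the frame of band4 below 0.045 m and y of the grasp point in the frame of band4 between -0.013 and 0.013 m), for 0.02 s.
9. the fingertips touch band 5 (counted from the head) near its middle: TCP within 10 mm along and 13 mm across (contact force between the fingers and band5 above 0.2 N and x of the grasp point in the frame of band5 between -0.01 and 0.01 m and y of the grasp point in the frame of band5 between -0.013 and 0.013 m), for 0.02 s.
At the end, for the whole second after the job is handed in: All five bands have been touched in order from head to tail, with the fingertips low between them; the book is back up (within 1.5 mm of rest), the press is upright within 0.05 rad, still and within 15 mm of where it stood, and every other thing is within 20 mm of where it lay (value of joint book below 0.0015 m and distance of press from where it was at the start of the episode below 0.015 m and angle between press's own z axis and vertical below 0.05 rad and linear speed of press below 0.01 m/s and distance of each of bone_folder, reel, jar, weight, quarter_book, hammer, brush, card_stack from where it was at the start of the episode below 0.02 m).
It fails at once if the book is pushed down into the press by more than 6 mm (pressed with over about 9.5 N) (value of joint book above 0.006 m).
It fails at once if the press is shifted, lifted or tipped by more than 15 mm (distance of press from where it was at the start of the episode above 0.015 m).
It fails at once if the fingers squeeze or push the press or its book with more than 25 N (contact force between the fingers and press above 25 N).
It fails at once if one of the other things (bone folder, reel, jar, weight, grey book, hammer, brush, cards) is moved by more than 20 mm (distance of any of bone_folder, reel, jar, weight, quarter_book, hammer, brush, card_stack from where it was at the start of the episode above 0.02 m).
It also fails if it takes over 42 s, if anything falls off the work surface, if the arm or the gripper's body presses on something with over 40 N, if the wrist force passes 120 N, or if a joint passes its speed limit or range.

### The arm

A 6-joint arm with a two-finger parallel gripper is mounted at the origin on the work surface. World frame = base frame: x ahead of the robot, y to its left, z up, the work surface at z = 0. Lengths are in m, angles in rad, forces in N, time in s.
With the tool pointing down it reaches from about 0.275 to 0.75 m from the base axis. Payload 10.2 kg.
Tool frame: the origin (TCP) lies between the finger pads, 19 mm behind the fingertips; this is the grasp point; z points along the fingers, y is the line along which they close (so a half turn about z gives the same grasp; the last joint's range is limited). The gripper opens to 88 mm and grips with 3 to 60 N. Pads are 18 mm wide; open, the fingers measure 123 mm over their backs; the gripper's body (75 mm by 187 mm) begins 45 mm behind the grasp point.
Start: joints at [1.092, 0.313, 1.498, -0, 1.331, -0.223], TCP at [0.133, 0.508, 0.257] pointing down, gripper open.
Joint ranges: [-2.94, 2.94], [-0.97, 2.17], [0.19, 2.56], [-1.23, 4.37], [0.02, 3.11], [-2.88, 2.88]. Speed limits (rad/s): [2.39, 2.39, 3.01, 3.14, 3.14, 3.14].

### API

Orientations are given as a 3x3 rotation matrix whose columns are the frame's x, y, z axes.
In Python, from workcell import robot, eoat, solver, viewer, workorder gives the robot as it stands. Calls block until the motion is done:
- robot.move_to(position, orientation): joint-space move of the TCP to a pose.
- robot.movel(position, rotation=None, velocity=0.15, stop_force=None): straight line of the TCP; rotation=None keeps the orientation; velocity is the mean speed in m/s. With stop_force (N) it stops when the force on the tool has changed by that much, and returns True; else False.
- robot.goto_joints(angles): joint-space move.
- eoat.set_gripper(opening): finger opening in m; the grip force is fixed at half the most; returns when the fingers have stopped.
- robot.wait(seconds).
- solver.solve_ik(position, orientation): joint angles nearest the present ones, or None.
- robot.get_obs(): the state.
- viewer.get_image(name): name is "scene" or "top" or "wrist"; returns a dict with "frame" (400x640x3 uint8, red, green, blue), "K" (3x3 intrinsics, pixels), "distortion" ([k1, k2, p1, p2, k3] as OpenCV has them; the pictures are not rectified), "extrinsics" (4x4, takes a point from camera to world coordinates); the wrist camera has in their place "T_tool_cam" (4x4, takes a point from camera to tool coordinates, whose origin is the TCP and whose axes are the flange's). Camera axes: x right, y down, z forward; pixel columns grow to the right and rows downward; lengths in m; the calibration is good to about 2 mm. A picture is of the moment at which its call begins: read the wrist's pose just before it. There is no depth.
A pose or a line that the arm cannot do raises robot.PlanningError and nothing moves.
- workorder.hand_in(): hands the job in; it is judged then, once.
The state is a dict: "clock": time; "joint_pos": joint angles; "dq": joint speeds; "effort": joint torques, N m; "position": TCP position; "orientation": TCP orientation; "wrist_force": force on the tool from outside, world axes, zero at the start; "ft_torque": the same for the moment, N m; "gripper_width": finger opening in m; "gripper_force": force on a finger pad.
Only numpy, scipy, OpenCV 4.12 (cv2) and the standard library are available. Lean on these libraries where they do the work, as an engineer would, in place of code of your own. Each camera call takes 0.05 s, during which the arm holds its last target. There are 200 camera calls.

## Working session

There is one attempt and no reset: what is moved stays moved. The work goes in short steps, each a Python script; the robot and the scene stay as the last script left them, time stands still between calls to the robot, and variables do not carry over. Pictures are saved under pics/ and viewed, at most 10 in all, crops included, and the job is handed in when it is done.

```bash
ls; mkdir -p pics; python3 - <<'E'
from workcell import robot, viewer
import cv2
for n in ("top","scene"):
    d=viewer.get_image(n); cv2.imwrite(f"pics/{n}0.png",d["frame"][:,:,::-1]); print(n,d["K"],d["distortion"],d["extrinsics"])
o=robot.get_obs(); print(o["clock"],o["position"],o["wrist_force"],o["orientation"])
E
```

```text
pics
top [[368.36152317   0.         314.31827247]
 [  0.         368.36152317 195.78731882]
 [  0.           0.           1.        ]] [-0.06282026  0.          0.          0.          0.        ] [[ 0.06215061 -0.97521406  0.21235546  0.26960473]
 [-0.99806329 -0.06016427  0.01580935  0.00977124]
 [-0.00264128 -0.21292675 -0.9770646   1.34788266]
 [ 0.          0.          0.          1.        ]]
scene [[391.85012981   0.         318.59732991]
 [  0.         391.85012981 200.28471419]
 [  0.           0.           1.        ]] [-0.04197547  0.          0.          0.          0.        ] [[ 0.26482616  0.60819487 -0.74830883  1.37148966]
 [ 0.96427191 -0.17252995  0.2010301  -0.20706855]
 [-0.00684021 -0.77481122 -0.63215567  0.82650254]
 [ 0.          0.          0.          1.        ]]
0.1 [0.13277231 0.50774917 0.2569338 ] [0.23658343 0.04594109 0.60443027] [[-9.67454346e-01  2.53045162e-01 -4.83327322e-04]
 [ 2.53045528e-01  9.67453880e-01 -9.75277036e-04]
 [ 2.20807757e-04 -1.06583983e-03 -9.99999408e-01]]
```

View pics/top0.png

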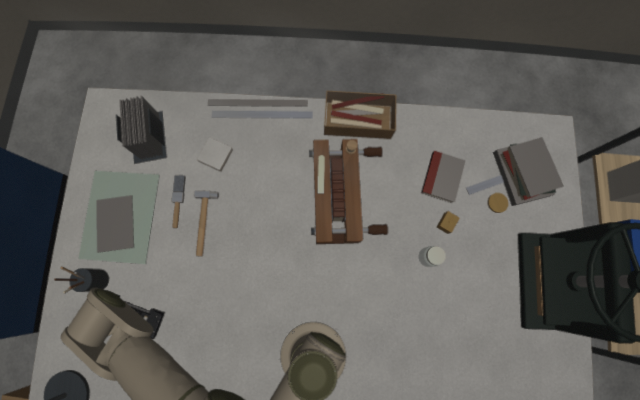

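View pics/scene0.png

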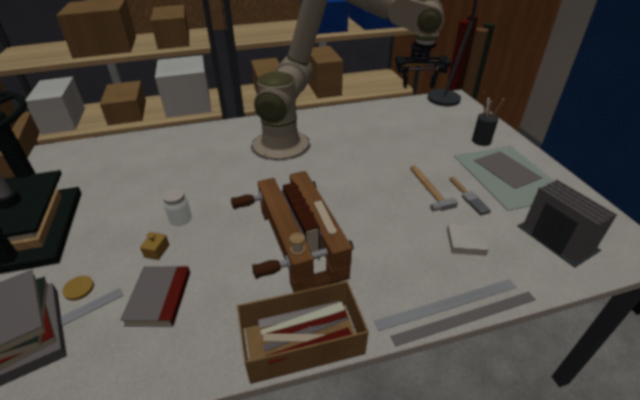

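The top view shows the press centred near (337,191) with its handles to the right. The reel is at (351,145), so the tail is the end away from the robot. I'll enlarge both views to measure.

```bash
python3 - <<'E'
import cv2,numpy as np
a=cv2.imread("pics/top0.png")[130:255,295:395]; b=cv2.imread("pics/scene0.png")[165:295,225:360]
f=lambda i,s:cv2.convertScaleAbs(cv2.resize(i,None,fx=s,fy=s,interpolation=cv2.INTER_CUBIC),alpha=2)
cv2.imwrite("pics/crop.png",np.hstack([f(a,4)[:500],f(b,500/130)[:500,:399]]))
E
```

```text
(no output)
```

View pics/crop.png

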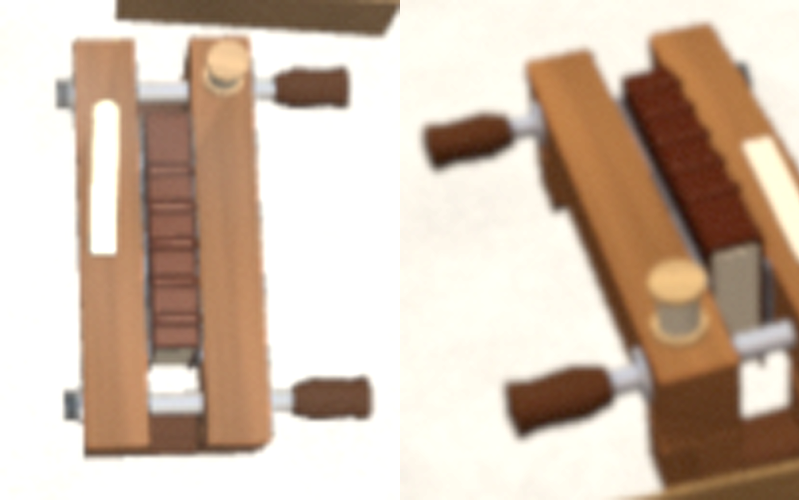

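```bash
cat > fit.py <<'E'
import cv2,numpy as np,pickle
from scipy.optimize import least_squares
from workcell import viewer
D={n:viewer.get_image(n) for n in("top","scene")}
# press-frame points -> crop pixels
T=[((.18,.0785,.125),(73,40)),((-.18,.0785,.125),(84,445)),((-.18,-.0785,.125),(270,443)),((.18,-.0785,.125),(250,38)),
((.102,.02,.15),(146,108)),((.102,-.02,.15),(189,110)),((-.102,.02,.15),(154,349)),((-.102,-.02,.15),(196,349))]
S=[((-.18,-.0785,.125),(129,64)),((-.18,-.0235,.125),(190,50)),((.18,-.0785,.125),(252,380)),((.18,-.0235,.125),(338,352)),
((-.18,.0235,.125),(252,38)),((-.18,.0785,.125),(310,25)),((.102,-.02,.15),(310,252)),((.102,.02,.15),(360,235))]
P={"top":(np.array([t[0] for t in T]),np.array([t[1] for t in T])/4+[295,130]),
"scene":(np.array([t[0] for t in S]),np.array([t[1] for t in S])*.26+[225,165])}
def proj(n,w):
    E=np.linalg.inv(D[n]["extrinsics"]); return cv2.projectPoints(w.astype(float),cv2.Rodrigues(E[:3,:3])[0],E[:3,3],D[n]["K"],np.array(D[n]["distortion"]))[0][:,0]
def tr(p,X):
    c,s=np.cos(p[2]),np.sin(p[2]); return X@np.array([[c,s,0],[-s,c,0],[0,0,1]])+[p[0],p[1],p[3]]
for ns in(["top"],["scene"],["top","scene"]):
    for free in (0,1):
        g=lambda p:np.concatenate([(proj(n,tr([*p[:3],p[3]*free],P[n][0]))-P[n][1]).ravel() for n in ns])
        r=least_squares(g,[.5,0,0,0],loss="soft_l1"); print(ns,free,r.x.round(4),"rms",np.sqrt((g(r.x)**2).mean()).round(2))
print(g(r.x).reshape(-1,2).round(1).tolist())
E
python3 fit.py
```

```text
['top'] 0 [ 0.5653 -0.0473  0.0831  0.    ] rms 0.58
['top'] 1 [ 0.5675 -0.0478  0.083  -0.0105] rms 0.53
['scene'] 0 [ 0.5717 -0.0458  0.0742  0.    ] rms 1.23
['scene'] 1 [ 0.5444 -0.0404  0.0783 -0.025 ] rms 0.69
['top', 'scene'] 0 [ 0.5673 -0.0461  0.0788  0.    ] rms 1.14
['top', 'scene'] 1 [ 0.5663 -0.046   0.0791 -0.0059] rms 0.93
[[-0.1, -0.4], [-1.1, 0.5], [-0.5, 0.1], [-0.0, -0.6], [-0.9, 1.1], [-0.0, 0.4], [-1.3, -0.2], [0.3, -0.4], [-1.7, -0.7], [-0.0, -0.7], [0.4, 1.5], [-0.1, 2.8], [-1.5, -0.7], [0.1, -0.9], [-1.8, -0.0], [0.1, 0.6]]
```

```bash
cat > h.py <<'E'
import numpy as np,cv2
from workcell import robot,eoat,viewer,workorder
def R(yaw): # tool y along press +y, z down
    c,s=np.cos(yaw),np.sin(yaw); return np.array([[-c,-s,0],[-s,c,0],[0,0,-1.]])
def w(p,x,y,z):
    c,s=np.cos(p[2]),np.sin(p[2]); return np.array([p[0]+c*x-s*y,p[1]+s*x+c*y,z])
E
python3 - <<'E'
from h import *
import pickle
p=[.566,-.047,.08]
robot.move_to(w(p,-.06,0,.36),R(p[2])); eoat.set_gripper(0.0)
L=[]
for i,x in enumerate((-.06,0.02)):
    if i: robot.movel(w(p,x,0,.36))
    robot.wait(.2); o=robot.get_obs(); d=viewer.get_image("wrist"); L.append((o,d))
    print(o["clock"],o["position"],o["wrist_force"],o["gripper_width"])
print(d["K"],d["distortion"],d["T_tool_cam"],o["orientation"])
pickle.dump(L,open("w.pkl","wb"))
cv2.imwrite("pics/w.png",np.vstack([cv2.convertScaleAbs(cv2.resize(l[1]["frame"][:,:,::-1],(480,300)),alpha=1.6) for l in L]))
E
```

```text
4.1167 [ 0.50620155 -0.05180814  0.3600125 ] [-0.57231888 -0.78003991 -0.29883879] 0.0004594280296322098
5.05 [ 0.58545196 -0.04545197  0.36051226] [ 0.29483459 -0.54173102  0.26752186] -4.381741138238061e-05
[[299.49026996   0.         320.46308559]
 [  0.         299.49026996 195.79652888]
 [  0.           0.           1.        ]] [0.01397216 0.         0.         0.         0.        ] [[-7.46731071e-05 -9.64556833e-01 -2.63875178e-01  6.81156541e-02]
 [ 9.99999965e-01 -5.53993265e-06 -2.62736060e-04 -5.51644428e-04]
 [ 2.51962012e-04 -2.63875188e-01  9.64556801e-01 -1.27831111e-01]
 [ 0.00000000e+00  0.00000000e+00  0.00000000e+00  1.00000000e+00]] [[-9.96820624e-01 -7.96758783e-02  6.30131296e-04]
 [-7.96760123e-02  9.96820795e-01 -1.90438802e-04]
 [-6.12954601e-04 -2.40039674e-04 -9.99999783e-01]]
```

View pics/w.png

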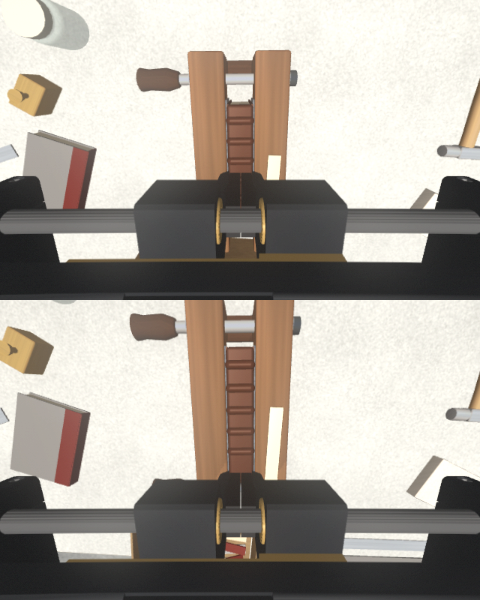

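The wrist views show the spine midway between the cheeks. All five bands are visible in the second view, at about (240,363) to (240,460) in the stacked picture. Next I'll enlarge both to read pixels accurately.

```bash
python3 - <<'E'
import pickle,cv2,numpy as np
L=pickle.load(open("w.pkl","rb"))
f=lambda i:cv2.convertScaleAbs(cv2.resize(i,None,fx=4,fy=4,interpolation=cv2.INTER_CUBIC),alpha=1.8)
a=f(L[0][1]["frame"][100:245,275:360,::-1]); b=f(L[1][1]["frame"][100+0-50:195,275:360,::-1])
b=f(L[1][1]["frame"][55:200,275:360,::-1])
cv2.imwrite("pics/wc.png",np.hstack([a,b]))
E
```

```text
(no output)
```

View pics/wc.png

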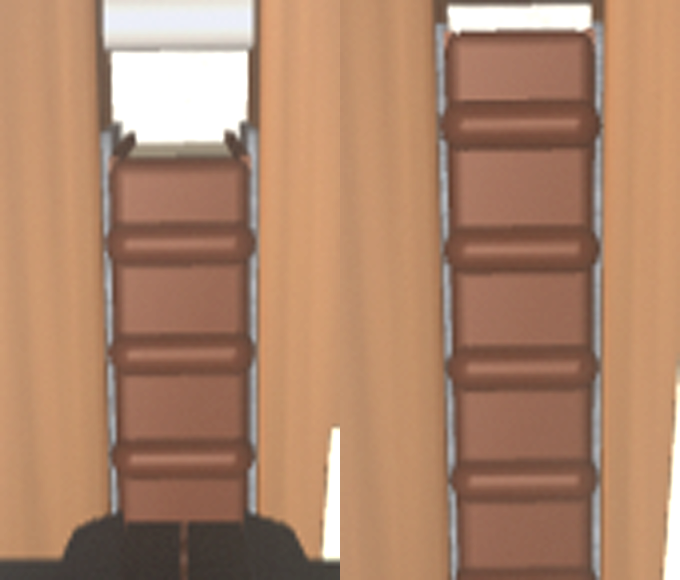

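```bash
cat > fit2.py <<'E'
import pickle
from h import *
from scipy.optimize import least_squares
L=pickle.load(open("w.pkl","rb"))
px=[np.array([(181,244),(181,354),(182,459)])/4-.375+[275,100],np.array([(181,123),(183,249),(183,367),(184,481)])/4-.375+[275,55]]
def res(p):
    r=[]
    for (o,d),q in zip(L,px):
        T=np.eye(4);T[:3,:3]=o["orientation"];T[:3,3]=o["position"]; E=np.linalg.inv(T@d["T_tool_cam"])
        X=np.array([w(p,-.078+.032*k,0,p[3]) for k in range(len(q))])
        r.append((cv2.projectPoints(X,cv2.Rodrigues(E[:3,:3])[0],E[:3,3],d["K"],np.array(d["distortion"]))[0][:,0]-q).ravel())
    return np.concatenate(r)
for z in (None,.154):
    f=res if z is None else (lambda p:res([*p[:3],z]))
    r=least_squares(f,[.566,-.047,.08,.154]); print(r.x.round(4),r.fun.round(1))
E
python3 fit2.py
```

```text
[ 0.5667 -0.0477  0.0874  0.1518] [ 0.  -0.1  0.2  0.   0.2  0.  -0.   0.  -0.3 -0.1 -0.   0.2 -0.1 -0.1]
[ 0.5665 -0.0477  0.0874  0.154 ] [ 0.   0.   0.2  0.3  0.2  0.4 -0.  -0.4 -0.3 -0.3 -0.   0.1 -0.1  0. ]
```

```bash
cat >> h.py <<'E'
P=[.5665,-.0477,.086]
def touch(k,zmin):
    x=-.078+.032*(k-1); robot.wait(.1); f0=robot.get_obs()["wrist_force"]
    s=robot.movel(w(P,x,0,zmin),velocity=.012,stop_force=1.5); o1=robot.get_obs(); robot.wait(.15); o=robot.get_obs()
    print(k,s,"t%.2f"%o["clock"],o1["position"].round(4),o["position"].round(4),(o1["wrist_force"]-f0).round(2),(o["wrist_force"]-f0).round(2))
    return o["position"][2]
E
python3 - <<'E'
from h import *
robot.move_to(w(P,-.078,0,.25),R(P[2]))
robot.movel(w(P,-.078,0,.183),velocity=.1)
touch(1,.1715)
E
```

```text
1 True t7.66 [ 0.4887 -0.0544  0.1719] [ 0.4887 -0.0544  0.1719] [ 0.72 -0.67  2.23] [1.27 0.51 1.02]
```

```bash
python3 - <<'E'
from h import *
for k in range(2,6):
    x=-.078+.032*(k-1)
    robot.movel(w(P,x-.032,0,.178),velocity=.04)
    robot.movel(w(P,x-.016,0,.178),velocity=.04); robot.wait(.1)
    robot.movel(w(P,x,0,.178),velocity=.04)
    z=touch(k,.1712)
    if z>.1745:
        print("retry"); touch(k,.1712)
E
```

```text
2 True t9.93 [ 0.5206 -0.0517  0.1717] [ 0.5206 -0.0517  0.1718] [-0.12 -1.24  1.53] [ 0.36 -0.51  1.16]
3 True t12.19 [ 0.5525 -0.0489  0.1717] [ 0.5525 -0.0489  0.1718] [ 1.21 -0.22  1.35] [ 2.25 -0.2   1.44]
4 True t14.46 [ 0.5844 -0.0462  0.1717] [ 0.5844 -0.0462  0.1717] [0.27 0.36 3.96] [0.32 0.31 2.82]
5 True t16.73 [ 0.6163 -0.0434  0.1717] [ 0.6163 -0.0434  0.1717] [ 1.23 -0.37  2.67] [ 1.31 -0.38  3.12]
```

All five stops came at the same height, 0.1717–0.1719 m, each with a held upward force. I'll come away and check the press before handing in.

```bash
python3 - <<'E'
from h import *
x=.05
robot.movel(w(P,x,0,.26),velocity=.08); robot.movel(w(P,.02,0,.36),R(.08),velocity=.12); robot.wait(.3)
o=robot.get_obs(); print(o["clock"],o["wrist_force"],o["position"])
import pickle
L=pickle.load(open("w.pkl","rb")); T=L[1][0]; print(T["position"])
a=L[1][1]["frame"]; b=viewer.get_image("wrist")["frame"]
print(cv2.phaseCorrelate(np.float32(a[55:200,250:400].mean(2)),np.float32(b[55:200,250:400].mean(2))))
cv2.imwrite("pics/end.png",np.vstack([cv2.convertScaleAbs(cv2.resize(i[:,:,::-1],(480,300)),alpha=1.6) for i in (b,cv2.absdiff(a,b))]))
E
```

```text
19.3 [-0.22212489 -0.44276049 -0.59237135] [ 0.58645194 -0.04598969  0.35962634]
[ 0.58545196 -0.04545197  0.36051226]
((0.32787330232628165, -0.4106728269340607), 0.9714349487304688)
```

View pics/end.png

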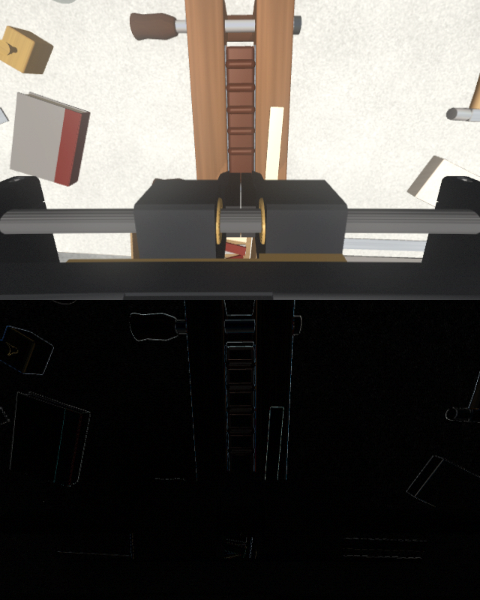

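The picture matches the one taken before the touches. Only thin edge lines differ, which the 1 mm change in camera position explains, so nothing has moved. Handing in.

```bash
python3 -c "
from h import *
print(workorder.hand_in())"
```

```text
the job is handed in; nothing more can be done
None
```

I touched all five bands in order from head to tail with light contact (about 1–4 N at the wrist), staying low between them, and handed the job in at about 19 s; the wrist view before hand-in showed nothing in view had moved, and the hand-in returned no verdict.

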